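Swing the shelf light over the teacup and switch it on

ROBOT

A 6-joint arm with a two-finger parallel gripper is mounted at the origin on the work surface. World frame = base frame: x ahead of the robot, y to its left, z up, the work surface at z = 0. Lengths are in m, angles in rad, forces in N, time in s.
With the tool pointing down it reaches from about 0.4 to 0.825 m from the base axis. Payload 7 kg.
Tool frame: the origin (TCP) lies at the very end of the fingers, on their centre line; the grasp point (between the pads) lies 19 mm behind it; z points along the fingers, y is the direction in which the jaws open and shut (so a half turn about z gives the same grasp; the last joint's range is limited). The gripper opens to 88 mm and grips with 3 to 60 N. Pads are 19 mm wide; open, the fingers measure 130 mm over their backs; the gripper's body (78 mm by 193 mm) begins 47 mm behind the grasp point.
Start: joints at [1.575, 0.359, 0.012, 0, -1.224, -0.288], TCP at [0.189, 0.648, 0.227] pointing down, gripper open.
Joint ranges: [-3.07, 3.07], [-1.43, 2.12], [-1.02, 1.25], [-3.03, 1.67], [-3.05, -0], [-3.03, 3.03]. Speed limits (rad/s): [2.39, 2.39, 3.01, 3.14, 3.14, 3.14].

INTERFACE

Orientations are given as [roll, pitch, yaw] about the fixed x, y, z axes, in that order (R = Rz(yaw) Ry(pitch) Rx(roll)).
In Python, from bench import bot gives the robot as it stands.
- The arm moves only by the shell command python3 -m inch 'ROWS' [FORCE]. ROWS is JSON, one flat list of numbers, 7 for each row, row after row: the shift along the tool's x, y, z scaled (see below), then the turn, a rotation vector about the tool's x, y, z scaled (see below), then the opening, from -1 (shut) to 1 (fully open). A call has 1 to 12 rows; each row shifts and turns the commanded pose from where the row before left it, along the tool's axes as they then stand; what a row does not reach is not made up. The controller multiplies each number of a shift by 200 mm and each number of a turn by 2 pi rad. A row lasts 1/12 s, in which the tool goes at most 41.7 mm and 7.16 degrees, less where a joint would pass 70% of its speed; a pose out of reach is approached as far as the arm can. A call with a number of a shift or a turn outside -1 to 1 is refused whole. A call with a gripper value outside its range is refused whole. The fingers move at their own pace and stop on an object; FORCE is the grip in N (left out, the last holds). Time passes only in rows, so rows that do not move let the fingers close. It gives the time, the measured TCP pose, the force and the opening at its end, in the units of the state.
- bot.state(): the state, without advancing time (a new reading comes with each control period).
- bot.grab_frame(name): name is "scene" or "top" or "wrist"; returns a dict with "color" (480x640x3 uint8, blue, green, red), "depth" (480x640 float32, m along the optical axis (not along the pixel's ray), 0 where there is no reading), "mtx" (3x3 intrinsics, pixels), "distortion" ([k1, k2, p1, p2, k3] as OpenCV has them; the pictures are not rectified), "eye" and "attitude" of the camera in the world; the wrist camera has in their place "tool_from_camera" (4x4, takes a point from camera to tool coordinates, whose origin is the TCP and whose axes are the flange's). Camera axes: x right, y down, z forward; pixel columns grow to the right and rows downward; lengths in m; the calibration is good to about 2 mm. A picture is of the moment at which its call begins: read the wrist's pose just before it.
- bot.close_job(): hands the job in, once; it reports no verdict.
The state is a dict: "time_s": time; "qpos": joint angles; "qvel": joint speeds; "tau": joint torques, N m; "ee_pos": TCP position; "orientation": TCP orientation; "ft_force": force on the tool from outside, world axes, zero at the start; "ft_torque": the same for the moment, N m; "finger_gap": finger opening in m.
Only numpy, scipy, OpenCV 4.12 (cv2) and the standard library are available. Lean on these libraries where they do the work, as an engineer would, in place of code of your own. Each camera call takes 0.05 s, during which the arm holds its last target. There are 200 camera calls.

TASK

Light up the teacup: gently push the arm of the swivel light round with a fingertip until the arm points straight over the middle of the porcelain teacup, and flip the light's toggle switch fully over to on (away from the robot). The arm and the toggle may be done in either order. Leave the teacup and everything else where it stands: nothing is to be picked up or shifted.

Things in the scene. Friction and masses are not known exactly. Their poses are not given: they have to be found in the camera images.
- stand: Bamboo two-tier stand, fixed, 350 (its x) by 460 (its y) mm. Origin on the work surface under its centre, z up. Lower tier: full size, top 60 mm up. Upper tier: a board 350 by 180 mm over the -y part only (its y -230 to -50 mm), underside 231, top 245 mm up, on four posts. The tray is on the open +y part of the lower tier.
- tray: Black lacquered tray fixed on the stand's lower tier, 330 (its x) by 210 (its y) mm, rim 18 mm high, floor 6 mm thick. Origin at the centre of its underside, z up; parallel to the stand. The cups, pot and spoon stand on it.
- lamp_pivot (a point): Vertical swivel axis of the light, 228 mm above the work surface, in a dark steel bracket (44 mm wide, top 250 mm up) half-way along the upper tier's +y edge; the bracket reaches 9 mm past the axis, away from the board. Frame parallel to the stand's.
- lamp_head (a point): Centre of the round white LED puck (56 mm across, top 7 mm above, underside 16 mm below this point) at the end of the light's arm, 160 mm from the swivel axis and at the same height. x points outward along the arm, z up, y sideways. The arm and puck swing level above the cups (the highest thing on the tray reaches 145 mm above the work surface).
- lamp_arm (a joint): Angle of the light's arm: 0 straight out from the upper tier along the stand's +y, growing counter-clockwise from above; stops at +-1.3 rad. The arm is a flat aluminium bar, 14 mm wide, 10 mm high, centred at the swivel point's height, bare from the bracket to 132 mm from the axis. It stays where it is left: about 1 N at 100 mm from the axis turns it.
- switch_box: Black switch box of the light, fixed on top of the upper tier: 62 (its x) by 38 (its y) by 24 mm high. Origin at the centre of its underside, z up; its +x points roughly away from the robot.
- toggle_tip (a point): Tip of the steel toggle lever in the middle of the box. The lever is 34 mm long, 6 to 8 mm thick, hinged at the box's top face about the box's y axis; off, it leans 0.4 rad to the box's -x, its tip 31 mm above the box top; on, it leans as far to +x (the tip moves 26 mm).
- toggle (a joint): Toggle lever: 0 off (leaning to the box's -x), 0.8 rad fully on (leaning to +x, away from the robot). It stays where it is left; about 1 N at its tip moves it.
- teacup_mid (a point): Porcelain teacup, white, 82 mm across the rim, 58 mm high, small handle to its +y reaching 61 mm from the axis. The point is on its axis half-way up (29 mm); z up. Loose.
- dessert_cup: Glass dessert cup on a short stem, 76 mm across, 78 mm high, loose on the tray. Origin at the centre of its foot, z up.
- sugar_pot: Steel sugar pot with a hinged lid, 68 mm across, 72 mm high, handle loop to its -x, loose on the tray. Origin at the centre of its underside, z up.
- spoon: Tiny wooden spoon, 95 mm long, lying loose on the tray along its own x.
- tea_tin: Green tea tin with a brass lid, 67 mm across, 63 mm high, loose on the upper tier. Origin at the centre of its underside, z up.
Mind the look-alikes: they are no part of the job. Leave any purple or red look-alike of the part that bears teacup_mid alone.

How it is judged:
By the outcome, as a careful person would: the job done as asked, in the order asked, and still so for the second after the job is handed in, with the robot touching nothing.
It also fails if it takes over 48 s, if anything falls off the work surface, if the arm or the gripper's body presses on something with over 40 N, if the wrist force passes 120 N, or if a joint passes its speed limit or range.

## Working session

There is one attempt and no reset: what is moved stays moved. The work goes in short steps, Python scripts to look and compute and a shell command to move; the robot and the scene stay as the last step left them, time stands still between calls to the robot, and variables do not carry over. Pictures are saved under pics/ and viewed, about 8 in all and at most 12, crops included, and the job is handed in when it is done.

```bash
mkdir -p pics; ls; cat > h.py <<'E'
import numpy as np,cv2,pickle
from scipy.spatial.transform import Rotation as R
from bench import bot
def grab(n):
    s=bot.state(); f=bot.grab_frame(n)
    if n=="wrist":
        T=np.eye(4);T[:3,:3]=R.from_euler('xyz',s["orientation"]).as_matrix();T[:3,3]=s["ee_pos"]
        f["T"]=T@np.array(f["tool_from_camera"])
    else:
        f["raw"]=(f["eye"],f["attitude"])
        T=np.eye(4);a=np.array(f["attitude"],float)
        T[:3,:3]=a if a.shape==(3,3) else (R.from_euler('xyz',a).as_matrix() if a.size==3 else R.from_quat(a).as_matrix())
        T[:3,3]=f["eye"];f["T"]=T
    return f
def ray(f,uv):
    p=cv2.undistortPoints(np.array(uv,float).reshape(-1,1,2),np.array(f["mtx"]),np.array(f["distortion"])).reshape(-1,2)
    return np.c_[p,np.ones(len(p))]
def on_z(f,uv,z):
    d=ray(f,uv)@f["T"][:3,:3].T;o=f["T"][:3,3]
    return o+d*((z-o[2])/d[:,2:3])
def cloud(f):
    v,u=np.mgrid[:480,:640]; d=ray(f,np.stack([u,v],-1).reshape(-1,2))*f["depth"].reshape(-1,1)
    return (d@f["T"][:3,:3].T+f["T"][:3,3]).reshape(480,640,3)
E
python3 - <<'E'
from h import *
print(bot.state())
for n in("scene","top"):
    f=grab(n);cv2.imwrite(f"pics/{n}0.png",f["color"]);pickle.dump(f,open(n+"0.pkl","wb"));print(n,f["raw"],f["mtx"])
    P=cloud(f);print(P[240,320],P[400,320])
E
```

```text
pics
{'time_s': 0.0, 'qpos': array([ 1.57510430e+00,  3.59410172e-01,  1.10451326e-02, -3.65507465e-04,
       -1.22407701e+00, -2.88086659e-01]), 'qvel': array([-0.00041044,  0.00046382, -0.00073251,  0.00050106, -0.00078631,
       -0.00032282]), 'tau': array([-2.94898982e-04, -5.82719994e+01,  2.93051541e+01,  6.99695393e+00,
        6.97085430e-03, -1.56166111e-04]), 'ee_pos': array([0.18888229, 0.64752219, 0.22559888]), 'orientation': array([ 3.13991712e+00, -1.38191564e-04, -2.83903057e-01]), 'ft_force': array([-0.54831506,  0.00991688, -0.69111151]), 'ft_torque': array([ 0.01521292, -0.030554  , -0.03802651]), 'finger_gap': 0.0874836430142581}
scene (array([ 1.20222431, -0.13325299,  1.29223963]), array([-2.5672907 ,  0.00259388,  1.22742574])) [[621.26174137   0.         302.78292327]
 [  0.         621.26174137 259.21556659]
 [  0.           0.           1.        ]]
[ 0.37288522  0.20598806 -0.00172432] [ 0.76847072  0.05793825 -0.00083037]
top (array([0.35480959, 0.06800576, 1.22548286]), array([-2.97517336e+00, -1.92216329e-03, -1.56214984e+00])) [[527.3183913    0.         316.97938658]
 [  0.         527.3183913  241.68429076]
 [  0.           0.           1.        ]]
[0.55153975 0.06082562 0.07717307] [ 0.20062404  0.05753879 -0.00034984]
```

View pics/scene0.png

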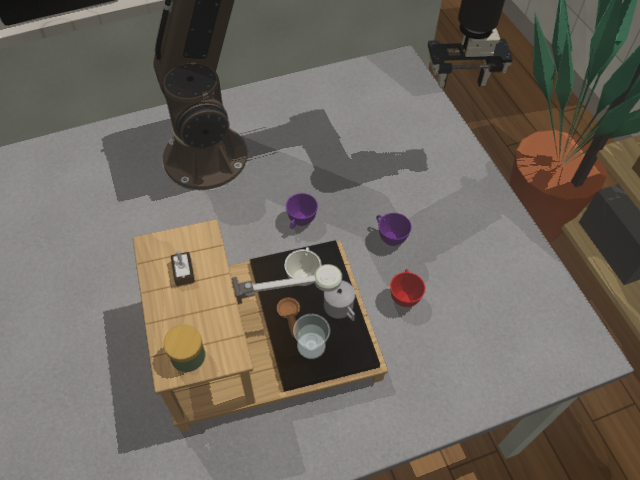

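View pics/top0.png

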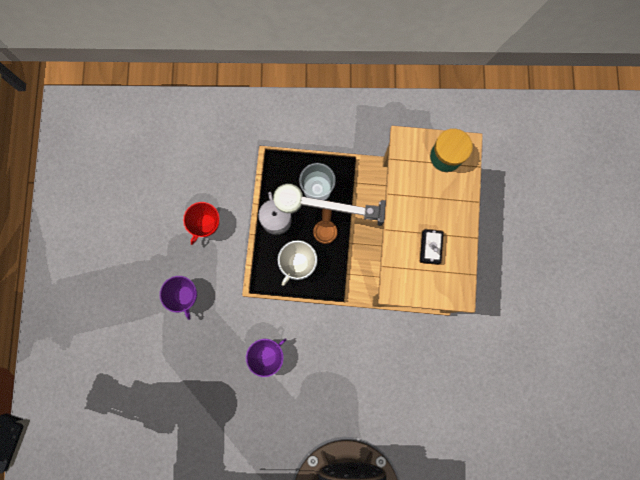

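Scene view: teacup at (302,267), puck at (328,277), bracket at (242,288). Top view: teacup (297,260), puck (287,198), bracket (375,211), toggle box (433,246). The purple and red cups stand off the stand.

```bash
cat > m.py <<'E'
from h import *
from scipy.optimize import least_squares
def circ(p,r):
    for _ in range(3):
        s=least_squares(lambda c:np.hypot(*(p-c).T)-r,p.mean(0) if _==0 else s.x,loss="soft_l1",f_scale=.002)
    return s.x,np.sqrt(np.mean(s.fun**2))
def measure(f,n):
    P=cloud(f);c=f["color"].astype(int);mx=c.max(2);mn=c.min(2);z=P[...,2]
    hsv=cv2.cvtColor(f["color"],cv2.COLOR_BGR2HSV)
    def rimfit(m,zt,r,name):
        m=cv2.morphologyEx(m.astype(np.uint8),cv2.MORPH_OPEN,np.ones((3,3)))
        cs=max(cv2.findContours(m,0,cv2.CHAIN_APPROX_NONE)[0],key=cv2.contourArea).reshape(-1,2)
        q=on_z(f,cs,zt)[:,:2];x,e=circ(q,r);h=cv2.minEnclosingCircle(q.astype(np.float32))
        print(n,name,x.round(4),"rms",e.round(4),"minenc",np.round(h[0],4),round(h[1],4));return x
    white=(hsv[...,1]<60)&(hsv[...,2]>110)
    inst=(P[...,0]>.3)&(P[...,0]<.75)
    puck=rimfit((z>.228)&(z<.242)&white&inst&(P[...,1]>.1),.235,.028,"puck")
    # teacup rim by height
    m=(z>.116)&(z<.130)&white&inst
    if True:
        k,l,st,ce=cv2.connectedComponentsWithStats(m.astype(np.uint8))
        for i in range(1,k):
            if st[i,4]>20: print("  rimlvl comp",ce[i].round(),st[i,4],P[l==i][:,:2].mean(0).round(4))
    b=(z>.240)&(z<.250)&inst&(hsv[...,1]>50)
    rc=cv2.minAreaRect(P[b][:,:2].astype(np.float32));print("board",rc,cv2.boxPoints(rc).round(4).tolist())
    bx=(z>.262)&(z<.275)&inst&(P[...,0]<.55);q=P[bx][:,:2].astype(np.float32)
    rb=cv2.minAreaRect(q);print("boxtop",rb,len(q))
    t=(z>.28)&(z<.32)&(P[...,0]<.55)&inst;print("lever",t.sum(),P[t].mean(0) if t.any() else 0, P[t][P[t][:,2].argmax()] if t.any() else 0)
    a=(z>.225)&(z<.24)&inst&(hsv[...,1]<60)
    print("arm px",a.sum());A=P[a][:,:2];A=A[np.hypot(*(A-puck).T)>.035]
    l=cv2.fitLine(A.astype(np.float32),cv2.DIST_HUBER,0,.001,.001).ravel();print("armline",l)
    return P
E
python3 - <<'E'
from m import *
for n in("top","scene"):measure(pickle.load(open(n+"0.pkl","rb")),n)
E
```

```text
top puck [0.6071 0.1258] rms 0.0024 minenc [0.6069 0.1255] 0.0282
  rimlvl comp [272. 219.] 324 [0.5887 0.1629]
  rimlvl comp [296. 259.] 233 [0.5037 0.1118]
board ((0.5731571316719055, -0.13469697535037994), (0.21255438029766083, 0.3501459062099457), 85.36630249023438) [[0.39010000228881836, -0.226500004529953], [0.7390999794006348, -0.2547999918460846], [0.7562000155448914, -0.042899999767541885], [0.40720000863075256, -0.014600000344216824]]
boxtop ((0.5103461146354675, -0.14329133927822113), (0.03881201148033142, 0.061937276273965836), 84.35781860351562) 664
lever 29 [ 0.50087381 -0.14182826  0.29584799] [ 0.49679671 -0.13978055  0.3024135 ]
arm px 1254
armline [0.16260341 0.98669153 0.5906553  0.0277339 ]
scene puck [0.6114 0.1273] rms 0.0016 minenc [0.6115 0.1272] 0.0282
  rimlvl comp [300. 258.] 174 [0.4819 0.1155]
  rimlvl comp [341. 297.] 279 [0.6093 0.1635]
  rimlvl comp [309. 348.] 42 [0.6987 0.0578]
board ((0.5727892518043518, -0.14232659339904785), (0.18997769057750702, 0.35436689853668213), 85.12220001220703) [[0.3882000148296356, -0.22190000116825104], [0.7412999868392944, -0.25200000405311584], [0.7573999762535095, -0.06270000338554382], [0.4043000042438507, -0.032600000500679016]]
boxtop ((0.5130252838134766, -0.14104200899600983), (0.03846384212374687, 0.0642455443739891), 84.32855987548828) 503
lever 41 [ 0.50472614 -0.14011521  0.29193092] [ 0.5017223  -0.13989097  0.30240835]
arm px 1137
armline [0.14881685 0.9888648  0.5954566  0.03123929]
```

```bash
cat > cup.py <<'E'
from m import *
def cup(f,n,c0=(.50,.113)):
    P=cloud(f);hsv=cv2.cvtColor(f["color"],cv2.COLOR_BGR2HSV)
    m=((np.hypot(P[...,0]-c0[0],P[...,1]-c0[1])<.068)&(hsv[...,1]<90)&(hsv[...,2]>70)&(P[...,2]>.075)&(P[...,2]<.14)).astype(np.uint8)
    cs=max(cv2.findContours(m,0,cv2.CHAIN_APPROX_NONE)[0],key=cv2.contourArea).reshape(-1,2)
    q=on_z(f,cs,.124)[:,:2]
    x=q.mean(0)
    for r in range(6):
        k=abs(np.hypot(*(q-x).T)-.041)<(.02,.012,.006,.004,.003,.003)[r]
        x=circ(q[k],.041)[0]
    print(n,"cup",x.round(4),k.sum(),len(q));
    im=f["color"].copy();cv2.drawContours(im,[cs.reshape(-1,1,2)],-1,(0,0,255),1);return x,im
if __name__=="__main__":
  for n in("top","scene"):
    f=pickle.load(open(n+"0.pkl","rb"));x,im=cup(f,n)
    u=((296,259) if n=="top" else (302,267));cv2.imwrite(f"pics/cup_{n}.png",cv2.resize(im[u[1]-60:u[1]+60,u[0]-60:u[0]+60],None,fx=4,fy=4,interpolation=0))
  a,b=[cv2.imread(f"pics/cup_{n}.png") for n in("top","scene")];cv2.imwrite("pics/cups.png",cv2.resize(np.hstack([a,b]),(800,400)))
E
python3 cup.py
```

```text
top cup [0.5018 0.1105] 109 123
scene cup [0.5042 0.112 ] 62 128
```

View pics/cups.png

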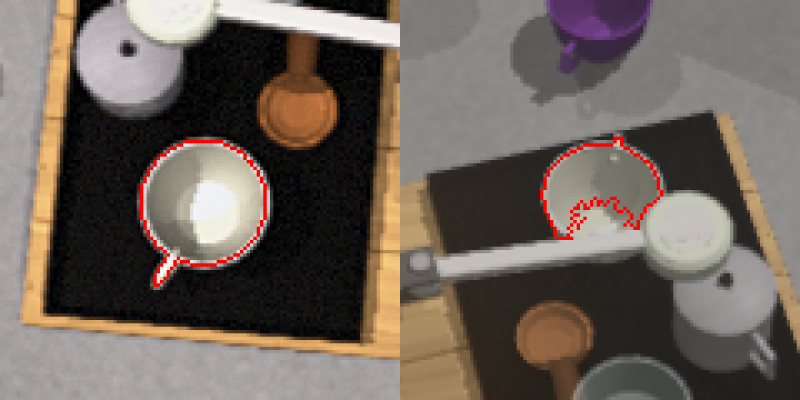

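```bash
python3 -m inch '[0,0,-0.2,0,0,0,-1, 0,0,-0.2,0,0,0,-1, 0,0,-0.2,0,0,0,-1, 0,0,-0.1,0,0,0,-1]'
```

```text
time_s: 0.43
ee_pos: [0.1897, 0.6487, 0.372]
orientation: [-3.136, -0.0, -0.284]
ft_force: [-0.3, 0.1, 1.2]
finger_gap: 0.0663
```

Red contours follow the cup rim well in the top crop (partly occluded in the scene crop); cup ≈ (0.503, 0.111), pivot ≈ (0.5825, -0.033), so the target direction is ≈28.9° from +y. The arm is now at about -9°.

```bash
python3 -m inch '[0.15,0.114,0,0,0,0,-1, 0.15,0.114,0,0,0,0,-1, 0.15,0.114,0,0,0,0,-1, 0.15,0.114,0,0,0,0,-1, 0.15,0.114,0,0,0,0,-1, 0.15,0.114,0,0,0,0,-1, 0.15,0.114,0,0,0,0,-1, 0.15,0.114,0,0,0,0,-1, 0.15,0.114,0,0,0,0,-1, 0.15,0.114,0,0,0,0,-1, 0.15,0.114,0,0,0,0,-1, 0.15,0.114,0,0,0,0,-1]'; python3 -m inch '[0.15,0.114,0,0,0,0,-1, 0.15,0.114,0,0,0,0,-1, 0.15,0.114,0,0,0,0,-1, 0.15,0.114,0,0,0,0,-1, 0.15,0.114,0,0,0,0,-1, 0.15,0.114,0,0,0,0,-1, 0.15,0.114,0,0,0,0,-1, 0.15,0.114,0,0,0,0,-1, 0,0,0,0,0,-0.01,-1, 0,0,0,0,0,-0.01,-1, 0,0,0,0,0,0,-1]'
```

```text
time_s: 1.43
ee_pos: [0.4585, 0.2827, 0.3665]
orientation: [3.142, 0.0, -0.283]
ft_force: [0.1, -0.1, 0.7]
finger_gap: 0.0004
time_s: 2.35
ee_pos: [0.6375, 0.0412, 0.3655]
orientation: [3.141, 0.002, -0.157]
ft_force: [-0.4, 0.2, 0.3]
finger_gap: 0.0003
```

```bash
python3 -m inch '[0,0,0.15,0,0,0,-1, 0,0,0.15,0,0,0,-1, 0,0,0.15,0,0,0,-1, 0,0,0.15,0,0,0,-1, 0,0,0.15,0,0,0,-1, -0.02,0,0,0,0,0,-1, -0.02,0,0,0,0,0,-1, -0.02,0,0,0,0,0,-1, -0.02,0,0,0,0,0,-1, -0.02,0,0,0,0,0,-1, 0,0,0,0,0,0,-1]'; python3 - <<'E'
from h import *
f=grab("top");P=cloud(f);cv2.imwrite("pics/a.png",cv2.resize(f["color"][130:310,230:470],None,fx=3,fy=3))
E
```

```text
time_s: 3.27
ee_pos: [0.6174, 0.0457, 0.2185]
orientation: [-3.14, -0.002, -0.158]
ft_force: [0.0, 0.7, 0.8]
finger_gap: 0.0001
```

View pics/a.png

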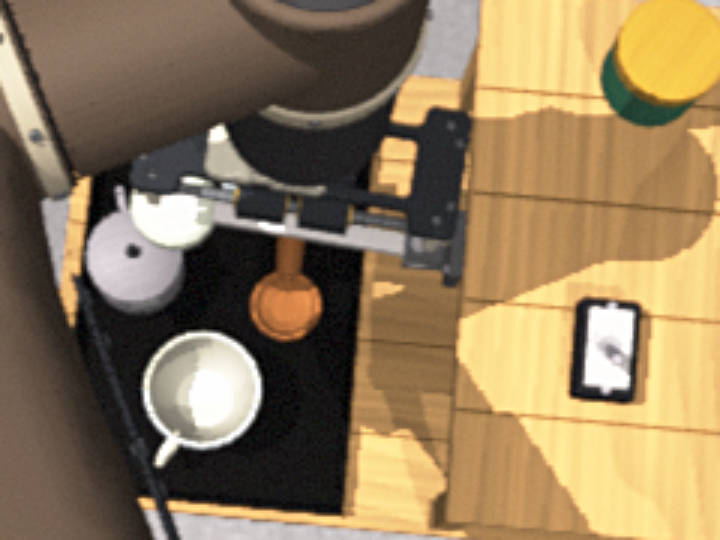

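Arm in the top crop: closed fingers sit just on the far side of the light's arm (290,220), clear of bracket and puck. Begin the sweep.

```bash
python3 -m inch '[-0.014,0,0.02,0,0,0,-1, -0.014,0,0.01,0,0,0,-1, -0.013,-0.0024,0,0,0,-0.005,-1, -0.013,-0.0024,0,0,0,-0.005,-1, -0.013,-0.0024,0,0,0,-0.005,-1, -0.013,-0.0024,0,0,0,-0.005,-1, -0.013,-0.0024,0,0,0,-0.005,-1, -0.013,-0.0024,0,0,0,-0.005,-1, -0.013,-0.0024,0,0,0,-0.005,-1, -0.013,-0.0024,0,0,0,-0.005,-1, -0.013,-0.0024,0,0,0,-0.005,-1, -0.013,-0.0024,0,0,0,-0.005,-1]'; cat > chk.py <<'E'
from cup import *
import sys
s=bot.state();Pv=np.array([.5825,-.033]);y=s["orientation"][2];rel=s["ee_pos"][:2]-Pv
d=np.array([-np.sin(y),np.cos(y)]);n=np.array([np.cos(y),np.sin(y)])
print("yaw deg",np.degrees(y),"r",rel@d,"o",rel@n,"z",s["ee_pos"][2],"F",s["ft_force"])
for nm in("top","scene"):
    f=grab(nm);P=cloud(f);hsv=cv2.cvtColor(f["color"],cv2.COLOR_BGR2HSV)
    cv2.imwrite(f"pics/{sys.argv[1]}_{nm}.png",f["color"]);pickle.dump(f,open(f"{sys.argv[1]}_{nm}.pkl","wb"))
    m=((P[...,2]>.228)&(P[...,2]<.242)&(hsv[...,1]<60)&(hsv[...,2]>110)&(P[...,0]>.4)&(P[...,0]<.7)&(P[...,1]>.09)&(P[...,1]<.17)).astype(np.uint8)
    cs=cv2.findContours(m,0,cv2.CHAIN_APPROX_NONE)[0]
    if cs:
        q=on_z(f,max(cs,key=cv2.contourArea).reshape(-1,2),.235)[:,:2]
        if len(q)>20:
            x,e=circ(q,.028);print(nm,"puck",x.round(4),e.round(4),"angle",np.degrees(np.arctan2(Pv[0]-x[0],x[1]-Pv[1])).round(2),len(q))
E
python3 chk.py b
```

```text
time_s: 4.32
ee_pos: [0.5863, 0.0517, 0.2102]
orientation: [-3.141, -0.0, 0.157]
ft_force: [1.4, 1.0, -0.4]
finger_gap: 0.0008
yaw deg 9.021078584116907 r 0.0830909163472593 o 0.016999544439559342 z 0.21024926879819544 F [ 1.37102143  1.03497506 -0.41590397]
top puck [0.56   0.1244] 0.0073 angle 8.13 90
scene puck [0.5393 0.1214] 0.0037 angle 15.63 36
```

```bash
python3 -m inch '[-0.013,-0.0024,0,0,0,-0.005,-1, -0.013,-0.0024,0,0,0,-0.005,-1, -0.013,-0.0024,0,0,0,-0.005,-1, -0.013,-0.0024,0,0,0,-0.005,-1, -0.013,-0.0024,0,0,0,-0.005,-1, -0.013,-0.0024,0,0,0,-0.005,-1, -0.013,-0.0024,0,0,0,-0.005,-1, -0.013,-0.0024,0,0,0,-0.005,-1, -0.013,-0.0024,0,0,0,-0.005,-1, 0,0,0,0,0,0,-1]';python3 chk.py c
```

```text
time_s: 5.25
ee_pos: [0.5624, 0.0491, 0.2105]
orientation: [-3.141, -0.0, 0.439]
ft_force: [0.7, -0.0, -0.9]
finger_gap: 0.0007
yaw deg 25.15550001219471 r 0.08288981858460513 o 0.01673721288152185 z 0.21046720563972657 F [ 0.72386844 -0.01484581 -0.93257795]
top puck [0.5168 0.1129] 0.0063 angle 24.26 82
scene puck [0.4995 0.1134] 0.003 angle 29.55 27
```

View pics/c_top.png

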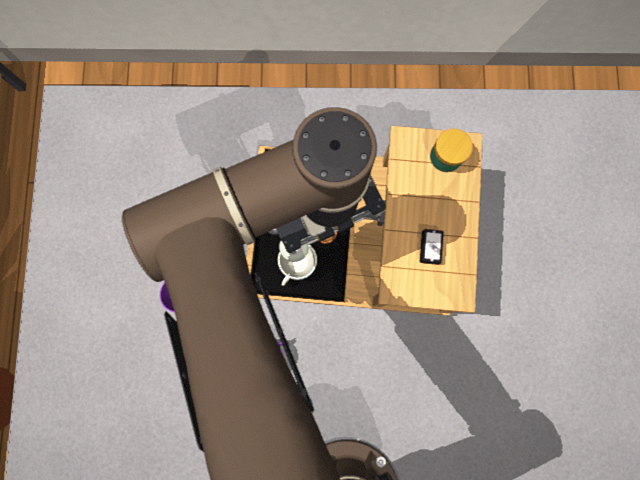

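The top view has the light mostly hidden by the robot wrist (puck near (290,250) above the cup). One more small step, then back off, rise, and turn for the toggle, so the light can be measured unobstructed.

```bash
python3 -m inch '[-0.013,-0.0024,0,0,0,-0.005,-1, 0,0,0,0,0,0,-1, 0.05,0,0,0,0,0,-1, 0.1,0,0,0,0,0,-1, 0,0,-0.15,0,0,0,-1, 0,0,-0.15,0,0,0,-1, 0,0,-0.15,0,0,0,-1, 0,0,-0.15,0,0,0,-1, 0,0,-0.15,0,0,0,-1, 0,0,0,0,0,0.0182,-1, 0,0,0,0,0,0.0182,-1, 0,0,0,0,0,0.0182,-1]'; python3 -m inch '[0,0,0,0,0,0.0182,-1, 0,0,0,0,0,0.0179,-1, 0,0,0,0,0,0,-1]'
```

```text
time_s: 6.35
ee_pos: [0.5876, 0.0623, 0.361]
orientation: [-3.141, -0.001, 0.12]
ft_force: [0.6, 0.2, -0.6]
finger_gap: 0.0005
time_s: 6.6
ee_pos: [0.5874, 0.0622, 0.3604]
orientation: [3.141, 0.0, -0.106]
ft_force: [-0.4, 0.9, -0.6]
finger_gap: 0.0004
```

```bash
python3 -m inch '[-0.074,0.151,0,0,0,0,-1, -0.074,0.151,0,0,0,0,-1, -0.074,0.151,0,0,0,0,-1, -0.074,0.151,0,0,0,0,-1, -0.074,0.151,0,0,0,0,-1, -0.074,0.151,0,0,0,0,-1, -0.074,0.151,0,0,0,0,-1, 0,0,0.12,0,0,0,-1, 0,0,0.12,0,0,0,-1, 0,0,0.12,0,0,0,-1, 0,0,0,0,0,0,-1]'; python3 chk.py d; python3 - <<'E'
from m import *
a=pickle.load(open("d_top.pkl","rb"))["color"][150:310,240:480];b=pickle.load(open("d_scene.pkl","rb"))["color"][210:370,130:370]
cv2.imwrite("pics/d2.png",cv2.resize(np.vstack([a,b]),(720,600*0+960))[:,:] if 0 else cv2.resize(np.hstack([a,b]),(800,267)))
E
```

```text
time_s: 7.52
ee_pos: [0.4605, -0.1379, 0.2844]
orientation: [-3.141, 0.007, -0.098]
ft_force: [-1.7, 0.1, 0.5]
finger_gap: 0.0004
yaw deg -5.625816861029905 r -0.1163607526730127 o -0.11111985963070961 z 0.2843554847505027 F [-1.71327215  0.1237388   0.50148697]
scene puck [0.5118 0.1126] 0.0025 angle 25.9 68
```

View pics/d2.png

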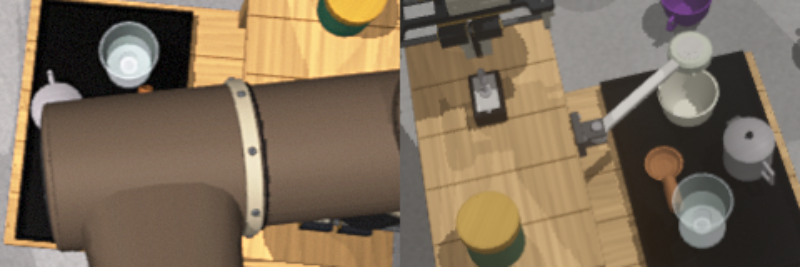

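The scene crop shows the fingers directly behind the toggle (485,80), with the light's arm swung to the cup. Now push the toggle.

```bash
python3 -m inch '[0.02,0,0,0,0,0,-1, 0.02,0,0,0,0,0,-1, 0.02,0,0,0,0,0,-1, 0.02,0,0,0,0,0,-1, 0.02,0,0,0,0,0,-1, 0.02,0,0,0,0,0,-1, 0.02,0,0,0,0,0,-1, 0.02,0,0,0,0,0,-1, 0.02,0,0,0,0,0,-1, 0,0,0,0,0,0,-1]'; for i in 1 ; do python3 -m inch '[0.01,0,0,0,0,0,-1, 0.01,0,0,0,0,0,-1, 0,0,0,0,0,0,-1]'; done;  python3 -m inch '[0.01,0,0,0,0,0,-1, 0,0,0,0,0,0,-1]';  python3 -m inch '[0.005,0,0,0,0,0,-1, 0,0,0,0,0,0,-1]'
```

```text
time_s: 8.45
ee_pos: [0.4992, -0.1417, 0.2884]
orientation: [3.141, 0.0, -0.1]
ft_force: [0.4, 0.3, 0.0]
finger_gap: 0.0001
time_s: 8.7
ee_pos: [0.5026, -0.142, 0.2883]
orientation: [-3.142, 0.0, -0.1]
ft_force: [-0.8, 0.2, -0.4]
finger_gap: 0.0005
time_s: 8.87
ee_pos: [0.5045, -0.1422, 0.2884]
orientation: [-3.142, 0.0, -0.1]
ft_force: [-1.4, 0.2, -1.0]
finger_gap: 0.0006
time_s: 9.03
ee_pos: [0.5048, -0.1423, 0.2883]
orientation: [3.142, 0.002, -0.1]
ft_force: [-4.2, 0.6, 0.6]
finger_gap: 0.0003
```

```bash
python3 -m inch '[0.005,0,0,0,0,0,-1, 0,0,0,0,0,0,-1]'; python3 -m inch '[0.005,0,0,0,0,0,-1, 0,0,0,0,0,0,-1]'
```

```text
time_s: 9.2
ee_pos: [0.5052, -0.1424, 0.2881]
orientation: [3.141, 0.003, -0.1]
ft_force: [-6.1, 1.8, 1.3]
finger_gap: 0.0003
time_s: 9.37
ee_pos: [0.5054, -0.1424, 0.288]
orientation: [3.141, 0.004, -0.1]
ft_force: [-7.8, 2.0, 3.0]
finger_gap: 0.0004
```

Force is building to -8 N with the tip almost stationary, so the toggle is at its stop. Withdraw to the side and check.

```bash
python3 -m inch '[-0.05,0,0,0,0,0,-1, -0.15,0,0,0,0,0,-1, 0,0,-0.2,0,0,0,-1, 0,0,-0.2,0,0,0,-1, 0,0,-0.1,0,0,0,-1, -0.046,0.178,0,0,0,0,-1, -0.046,0.178,0,0,0,0,-1, -0.046,0.178,0,0,0,0,-1, -0.046,0.178,0,0,0,0,-1, -0.046,0.178,0,0,0,0,-1, -0.046,0.178,0,0,0,0,-1, -0.046,0.178,0,0,0,0,-1]'; python3 -m inch '[-0.046,0.178,0,0,0,0,-1, -0.046,0.178,0,0,0,0,-1, 0,0,0,0,0,0,-1]'; cat > fin.py <<'E'
from m import *
from cup import cup
import sys
from chk import *
for nm in("top","scene"):
    f=pickle.load(open(f"{sys.argv[1]}_{nm}.pkl","rb"));P=cloud(f);z=P[...,2]
    t=(z>.285)&(z<.32)&(P[...,0]<.56)&(P[...,0]>.46)&(abs(P[...,1]+.14)<.04)
    if t.any():print(nm,"lever n",t.sum(),P[t].mean(0).round(4),P[t][P[t][:,2].argmax()].round(4))
a,b=[pickle.load(open(f"{sys.argv[1]}_{n}.pkl","rb"))["color"] for n in("top","scene")]
cv2.imwrite(f"pics/{sys.argv[1]}2.png",cv2.resize(np.hstack([a[150:310,240:480],b[210:370,130:370]]),(800,267),interpolation=cv2.INTER_CUBIC))
E
python3 fin.py e
```

```text
time_s: 10.37
ee_pos: [0.3782, -0.3818, 0.3894]
orientation: [3.14, -0.003, -0.099]
ft_force: [2.0, 0.1, -0.4]
finger_gap: 0.0005
time_s: 10.62
ee_pos: [0.3514, -0.4537, 0.3879]
orientation: [3.14, 0.0, -0.104]
ft_force: [1.4, 0.6, -0.4]
finger_gap: -0.0001
yaw deg -5.943948944871882 r -0.44232482685670416 o -0.18627311234741945 z 0.387929224504862 F [ 1.43878782  0.62681357 -0.44910469]
top puck [0.5079 0.1116] 0.0027 angle 27.29 80
scene puck [0.5117 0.1123] 0.0025 angle 25.99 68
top lever n 37 [ 0.5192 -0.1437  0.2953] [ 0.5221 -0.1441  0.3022]
scene lever n 21 [ 0.5239 -0.1419  0.2967] [ 0.5251 -0.1434  0.303 ]
```

View pics/e2.png

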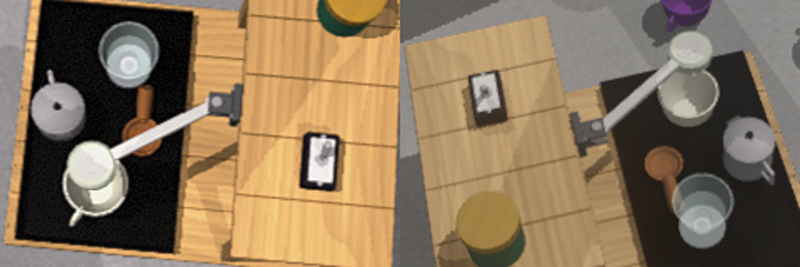

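The pictures show the lever leaning to the far side (tip moved ≈25 mm) and the arm just short of the cup middle. Refine with arm-line and cup fits.

```bash
cat > ref.py <<'E'
from m import *
import sys
Q={}
for nm in("top","scene"):
    L=[]
    for k in sys.argv[1:]:
        f=pickle.load(open(nm+"0.pkl" if k=="0" else f"{k}_{nm}.pkl","rb"))
        P=cloud(f);hsv=cv2.cvtColor(f["color"],cv2.COLOR_BGR2HSV);pv=np.array([.5825,-.033])
        r=np.hypot(P[...,0]-pv[0],P[...,1]-pv[1])
        m=(P[...,2]>.226)&(P[...,2]<.241)&(r>.035)&(r<.128)&(hsv[...,1]<70)&(P[...,1]>-.02)
        v,u=np.nonzero(m);q=on_z(f,np.c_[u,v],.233)[:,:2]
        l=cv2.fitLine(q.astype(np.float32),cv2.DIST_HUBER,0,.001,.001).ravel();d=l[:2]*np.sign(l[1]);L.append((l[2:],d))
        # cup: whitish contour around cup, and distance from line
        c0=np.array([.502,.1105])
        print(nm,k,"arm angle",np.degrees(np.arctan2(-d[0],d[1])).round(2),len(q))
        for c in ((.5018,.1105),(.5042,.112)):
            e=np.array(c)-l[2:];print("   side offset of cup",c,"mm",(1e3*(d[0]*e[1]-d[1]*e[0])).round(2))
    A=np.array([[d[1],-d[0]] for _,d in L]);b=[d[1]*p[0]-d[0]*p[1] for p,d in L];print(nm,"pivot",np.linalg.lstsq(A,b,rcond=None)[0].round(4))
from cup import cup
f=pickle.load(open(sys.argv[-1]+"_scene.pkl","rb"));x,im=cup(f,"scene now")
E
python3 ref.py 0 e
```

```text
top 0 arm angle -9.7 365
   side offset of cup (0.5018, 0.1105) mm 101.85
   side offset of cup (0.5042, 0.112) mm 99.74
top e arm angle 26.98 362
   side offset of cup (0.5018, 0.1105) mm 5.84
   side offset of cup (0.5042, 0.112) mm 3.02
top pivot [ 0.5808 -0.0318]
scene 0 arm angle -9.46 342
   side offset of cup (0.5018, 0.1105) mm 104.93
   side offset of cup (0.5042, 0.112) mm 102.81
scene e arm angle 27.1 309
   side offset of cup (0.5018, 0.1105) mm 9.18
   side offset of cup (0.5042, 0.112) mm 6.36
scene pivot [ 0.5846 -0.0311]
scene now cup [0.5125 0.1093] 66 98
```

```bash
python3 -m inch '[0,0,0,0,0,-0.0195,-1, 0,0,0,0,0,-0.0195,-1, 0,0,0,0,0,-0.0195,-1, 0,0,0,0,0,-0.0195,-1, 0,0,0,0,0,-0.0195,-1, 0.1512,-0.1127,0,0,0,0,-1, 0.1512,-0.1127,0,0,0,0,-1, 0.1512,-0.1127,0,0,0,0,-1, 0.1512,-0.1127,0,0,0,0,-1, 0.1512,-0.1127,0,0,0,0,-1, 0.1512,-0.1127,0,0,0,0,-1, 0.1512,-0.1127,0,0,0,0,-1]'; python3 -m inch '[0.1512,-0.1127,0,0,0,0,-1, 0.1512,-0.1127,0,0,0,0,-1, 0.1512,-0.1127,0,0,0,0,-1, 0.1512,-0.1127,0,0,0,0,-1, 0.1512,-0.1127,0,0,0,0,-1, 0.1512,-0.1127,0,0,0,0,-1, 0.1512,-0.1127,0,0,0,0,-1, 0.1512,-0.1127,0,0,0,0,-1, 0,0,0,0,0,0,-1, 0,0,0,0,0,0,-1]'
```

```text
time_s: 11.72
ee_pos: [0.4609, -0.2048, 0.3895]
orientation: [3.14, -0.003, 0.515]
ft_force: [0.9, -0.6, 0.3]
finger_gap: 0.0004
time_s: 12.55
ee_pos: [0.5828, 0.0712, 0.3881]
orientation: [-3.141, -0.0, 0.517]
ft_force: [-0.3, -0.5, 0.3]
finger_gap: 0.0005
```

```bash
python3 -m inch '[0,0,0.177,0,0,0.0014,-1, 0,0,0.177,0,0,0,-1, 0,0,0.177,0,0,0,-1, 0,0,0.177,0,0,0,-1, 0,0,0.177,0,0,0,-1, -0.04,0,0,0,0,0,-1, -0.04,0,0,0,0,0,-1, -0.04,0,0,0,0,0,-1, -0.015,0,0,0,0,0,-1, -0.015,0,0,0,0,0,-1, -0.01,0,0,0,0,0,-1, 0,0,0,0,0,0,-1]'; python3 chk.py g | head -1
```

```text
time_s: 13.55
ee_pos: [0.5552, 0.0527, 0.2131]
orientation: [3.141, -0.003, 0.504]
ft_force: [0.5, 1.2, 0.5]
finger_gap: 0.0001
yaw deg 28.88369698090003 r 0.08827253514508905 o 0.017461282598173727 z 0.2131420291317639 F [0.46960931 1.23568307 0.54175468]
```

```bash
python3 -m inch '[-0.004,0,0,0,0,0,-1, 0,0,0,0,0,0,-1, 0.03,0,0,0,0,0,-1, 0.12,0,0,0,0,0,-1, 0,0,-0.18,0,0,0,-1, 0,0,-0.18,0,0,0,-1, 0,0,-0.18,0,0,0,-1, 0,0,-0.18,0,0,0,-1, 0,0,-0.18,0,0,0,-1, -0.15,0.11,0,0,0,0,-1, -0.15,0.11,0,0,0,0,-1, -0.15,0.11,0,0,0,0,-1]'; python3 -m inch '[-0.15,0.11,0,0,0,0,-1, -0.15,0.11,0,0,0,0,-1, -0.15,0.11,0,0,0,0,-1, -0.15,0.11,0,0,0,0,-1, -0.15,0.11,0,0,0,0,-1, -0.15,0.11,0,0,0,0,-1, -0.15,0.11,0,0,0,0,-1, -0.15,0.11,0,0,0,0,-1, -0.15,0.11,0,0,0,0,-1, -0.15,0.11,0,0,0,0,-1, -0.15,0.11,0,0,0,0,-1, 0,0,0,0,0,0,-1]'; python3 fin.py k; python3 ref.py 0 k
```

```text
time_s: 14.65
ee_pos: [0.533, -0.0349, 0.3914]
orientation: [-3.141, 0.0, 0.506]
ft_force: [1.0, -0.6, 0.3]
finger_gap: 0.0006
time_s: 15.65
ee_pos: [0.3588, -0.41, 0.3904]
orientation: [-3.14, 0.002, 0.5]
ft_force: [0.3, 1.6, -0.7]
finger_gap: 0.0008
yaw deg 28.63330586780441 r -0.2237200934510886 o -0.3770311768015442 z 0.3903952653940815 F [ 0.30873976  1.58141562 -0.6778568 ]
top puck [0.5026 0.109 ] 0.004 angle 29.38 80
scene puck [0.5064 0.1097] 0.0035 angle 28.09 69
top lever n 36 [ 0.5193 -0.1439  0.2951] [ 0.524  -0.1443  0.3016]
scene lever n 21 [ 0.5239 -0.1419  0.2967] [ 0.5251 -0.1434  0.3031]
top 0 arm angle -9.7 365
   side offset of cup (0.5018, 0.1105) mm 101.85
   side offset of cup (0.5042, 0.112) mm 99.74
top k arm angle 29.6 361
   side offset of cup (0.5018, 0.1105) mm -1.11
   side offset of cup (0.5042, 0.112) mm -3.94
top pivot [ 0.5809 -0.031 ]
scene 0 arm angle -9.46 342
   side offset of cup (0.5018, 0.1105) mm 104.93
   side offset of cup (0.5042, 0.112) mm 102.81
scene k arm angle 29.92 306
   side offset of cup (0.5018, 0.1105) mm 2.0
   side offset of cup (0.5042, 0.112) mm -0.83
scene pivot [ 0.5848 -0.0298]
scene now cup [0.5111 0.1095] 61 101
```

View pics/k2.png

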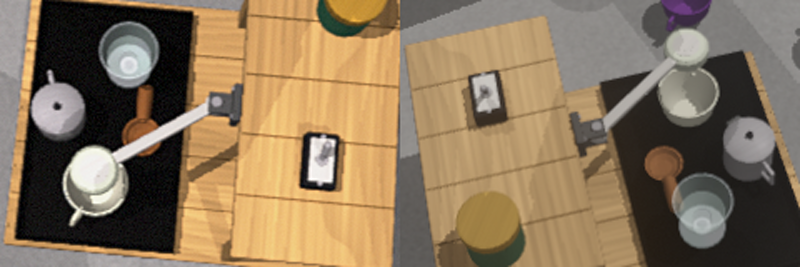

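```bash
python3 -c "from bench import bot; print(bot.close_job(), bot.state()['time_s'])"
```

```text
the job is handed in; nothing more can be done
the job is handed in; nothing more can be done
```

The light's arm now points over the middle of the teacup and the toggle is fully on. I handed the job in at about 16 s, with the gripper well clear of everything.

- **Arm:** I pushed it round with the closed fingertips, then went back for a roughly 2.5° correction. In the last check, the arm's line passes about 1 mm from the cup's axis in both the top and the scene view, each taken in its own frame. If I mix one view's cup position with the other view's arm line, the offset is 2–4 mm. The arm's angle read 29.6° and 29.9° in the two views, against a target of about 29.1°.
- **Toggle:** I pushed it until it stopped moving. The force rose to about 8 N while the tip barely moved. The images put the tip's travel at 23–27 mm against the expected 26 mm, and it still leaned away from the robot at the last look.
- **Weak checks:** The scene view of the cup is partly hidden by the light, and a refit there after the move put it about 8 mm off, so I discounted it. The cup's position rests mainly on the clear first top view, and I did not re-measure it there afterwards.
- **Everything else:** The cups, pot, spoon and tin on the stand looked unmoved in the last picture, judged by eye.

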